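# Feed one shell blank from the magazine into the V stop

### The job

Feed one shell blank: press the dispenser's plunger fully in once and let it spring all the way back, so that a single blank comes out onto the black landing plate and the next one drops down in the magazine. Then push that blank along the plate with the fingertips until it is seated in the V-shaped stop, touching both jaws, and draw the hand clear. Nothing is picked up: the blank stays flat on the plate, the other blanks stay in the magazine, and the things lying about stay where they are.

Things in the scene. Friction and masses are not known exactly. Their poses are not given: they have to be found in the camera images.
- feeder: The dispenser, fixed, turned up to 0.3 rad. Origin on the table below the magazine's centre; x away from the robot, y left. Base plate 10 mm thick, x -50..+125, y -100..+150 mm; the part y > 26 mm is the black landing plate, with a lip 4 mm high at y 145..150. Spring barrel beyond the magazine: x +27..+41, y -31..+25 mm, top 31 mm above the table.
- magazine (a point): Centre of the magazine's floor, 10 mm above the table, where the lowest blank lies; axes as the feeder's. The magazine is an upright square shaft with clear side windows, 49 x 49 mm outside, top 60 mm above the table; blanks leave by a low gate in its +y wall.
- plunger (a joint): Travel of the spring plunger in m: 0 out (rest), 0.052 fully in. Moves along the feeder's +y; its blade shoves the lowest blank out of the gate and holds up the rest of the stack. The spring takes about 3 N at first, 7 N at the end, and drives it back when let go. A second full stroke would push out a second blank.
- plunger_face (a point): Centre of the outer face of the plunger's round black push knob: 35 mm across, upright, facing the feeder's -y, centre 26 mm above the table; 110 mm from the magazine's centre at rest, 58 mm fully in. Moves with the plunger. Behind it a cross-head x -20..+42 mm, top 33 mm above the table. Fingertips that press pass over the base plate (10 mm high).
- v_stop: Aluminium V stop fixed on the landing plate, at varying y. Origin: where the centre of a fully seated blank's underside lies, 10 mm above the table, +70 mm in x and 50 to 80 mm in y from the magazine's centre; axes as the feeder's. Jaws at 70 degrees, 10 mm high, opening to -x, tips at x +1..+6, y +-21..29 mm; back at x +49 mm with two clamp knobs 21 mm high.
- blank_1: Lowest blank of the stack, the one to feed: a flat round disc of pale mother-of-pearl, 36 mm across, 10 mm thick, about 27 g, wet and slippery on the plate (friction about 0.2). Origin at the centre of its underside, z up. A full stroke leaves its centre about 50 mm to the feeder's +y side of the magazine centre, x within 3 mm of it, 7 mm clear of the gate.
- blank_2: Second blank from below, the same disc; origin at the centre of its underside, 20 mm above the table at first, 10 mm after it has dropped.
- blank_3: Third blank, the same disc; it stays in the magazine.
- blank_4: Top blank, the same disc; it stays in the magazine.
- glue_stick: Bystander: glue stick 18 x 68 x 16 mm lying on the base plate behind the plunger.
- tweezers: Bystander: steel tweezers 138 mm long lying in front of the feeder.
- petri_a: Bystander: shallow clear dish, 60 mm across, with pearl nuclei, behind and to the right of the plunger.
- salt_vial: Bystander: small white-capped vial, 32 mm across, 54 mm tall, standing to the right of the feeder.
- caliper: Bystander: caliper 63 x 175 mm lying to the left of the feeder.
- oyster_shell_1: Bystander: shell half, 93 x 107 x 16 mm, lying to the right, near the front corner of the table.

How it is judged:
By the outcome, as a careful person would: the job done as asked, in the order asked, and still so for the second after the job is handed in, with the robot touching nothing.
It also fails if it takes over 48 s, if anything falls off the work surface, if the arm or the gripper's body presses on something with over 40 N, if the wrist force passes 120 N, or if a joint passes its speed limit or range.

### The arm

A 6-joint arm with a two-finger parallel gripper is mounted at the origin on a cart in front of the work surface, level with it; the furniture and walls round the work are solid. World frame = base frame: x ahead of the robot, y to its left, z up, the work surface at z = 0. Lengths are in m, angles in rad, forces in N, time in s.
With the tool pointing down it reaches from about 0.35 to 0.975 m from the base axis. Payload 17.4 kg.
Tool frame: the origin (TCP) lies at the very end of the fingers, on their centre line; the grasp point (between the pads) lies 19 mm behind it; z points along the fingers, y is the line along which they close (so a half turn about z gives the same grasp; the last joint's range is limited). The gripper opens to 85 mm and grips with 20 to 120 N. Pads are 22 mm wide; open, the fingers measure 114 mm over their backs; the gripper's body (76 mm by 85 mm) begins 54 mm behind the grasp point. The pads swing forward as they close: fully open they stand 13 mm farther back than shut.
Start: joints at [1.121, 0.116, 1.442, -0, 1.584, -0.038], TCP at [0.27, 0.619, 0.231] pointing down, gripper open.
Joint ranges: [-2.83, 2.83], [-0.83, 2.19], [0.07, 2.5], [-1.14, 4.28], [0.01, 3], [-2.97, 2.97]. Speed limits (rad/s): [1.89, 1.89, 2.22, 3.14, 3.14, 3.14].

### API

Orientations are given as [roll, pitch, yaw] about the fixed x, y, z axes, in that order (R = Rz(yaw) Ry(pitch) Rx(roll)).
In Python, from station import status, optics, workorder gives the robot as it stands.
- The arm moves only by the tool send_rows, never from a script. Its argument "deltas" is a list of rows, each a list of 2 entries, a list of its own where there are three numbers: the shift along the world's x, y, z in units of 50 mm (1.0 is 50 mm), then the turn about the world's z in units of 5 degrees (1.0 is 5 degrees). In form: [[[x, y, z], twist], ...]. A call has 1 to 12 rows; each row shifts and turns the commanded pose from where the row before left it; what a row does not reach is not made up. A row lasts 1/8 s, in which the tool goes at most 62.5 mm and 10.7 degrees, less where a joint would pass 70% of its speed; a pose out of reach is approached as far as the arm can. A call is refused whole if a number of a shift passes 1 or a number of a turn 1, either way. A call with a gripper value outside its range is refused whole. "claw" is the opening in per cent of the stroke, from 0 (shut) to 100 (fully open), set as the call begins (left out, the last holds). The fingers move at their own pace and stop on an object; the grip force is fixed at half the most. Time passes only in rows, so rows that do not move let the fingers close. It gives the time, the measured TCP pose, the force, the opening and the grip force at its end, in the units of the state.
- status.get_obs(): the state, without advancing time (a new reading comes with each control period).
- optics.read_camera(name): name is "side" or "top" or "wrist"; returns a dict with "color" (480x640x3 uint8, blue, green, red), "depth" (480x640 float32, m along the optical axis (not along the pixel's ray), 0 where there is no reading), "fx", "fy", "cx", "cy" (pixels), "rvec" (rotation vector, rad) and "tvec" (3), from world to camera coordinates, as OpenCV has them. Camera axes: x right, y down, z forward; pixel columns grow to the right and rows downward; lengths in m; the calibration is good to about 2 mm. A picture is of the moment at which its call begins.
- workorder.finish_job(): hands the job in; it is judged then, once.
Trained networks look in the newest picture that a camera, given by its name, has taken for a name from the list of things; names that differ only in an ending like _2 or _b are one class to them, and where a whole thing is asked for, a point or a joint stands for the part that bears it (a point fixed in the world has none). Each returns a list of dicts, best first, with "confidence" (0 to 1); they miss things now and then, are a little off and sometimes report something else, mostly with a low value. They report only what shows in the picture. A call takes as long as a camera call.
- optics.silhouettes(camera, query): "mask" (480x640 bool, what is visible of it) and "box" ([left, top, width, height] in pixels, round what is visible of it).
The state is a dict: "t": time; "qpos": joint angles; "joint_vel": joint speeds; "effort": joint torques, N m; "tool_pos": TCP position; "eef_rot": TCP orientation; "wrist_force": force on the tool from outside, world axes, zero at the start; "wrist_torque": the same for the moment, N m; "opening": finger opening in m; "finger_force": force on a finger pad.
Only numpy, scipy, OpenCV 4.12 (cv2) and the standard library are available. Lean on these libraries where they do the work, as an engineer would, in place of code of your own. Each camera call takes 0.05 s, during which the arm holds its last target. There are 200 camera calls.

## Working session

There is one attempt and no reset: what is moved stays moved. The work goes in short steps, Python scripts to look and compute and a tool call to move; the robot and the scene stay as the last step left them, time stands still between calls to the robot, and variables do not carry over. Pictures are saved under pics/ and viewed, at most 10 in all, crops included, and the job is handed in when it is done.

Besides the shell and the picture viewer there is one more tool, called after "Call:" as name([rows], argument=value, ...), one row to a line, values as JSON. send_rows: Moves the arm, as the interface text tells. Its arguments: {"type":"object","properties":{"deltas":{"type":"array"},"claw":{"type":"number"}},"required":["deltas"]}

```bash
ls; mkdir -p pics; cat > h.py <<'E'
import numpy as np,cv2
from station import status,optics,workorder
def cam(n):
    c=optics.read_camera(n); c['R']=cv2.Rodrigues(np.array(c['rvec'],float))[0]; c['t']=np.array(c['tvec'],float).ravel(); return c
def cloud(c):
    v,u=np.mgrid[:480,:640]; d=c['depth']
    P=np.stack([(u-c['cx'])/c['fx']*d,(v-c['cy'])/c['fy']*d,d],-1)
    W=(P-c['t'])@c['R']; W[d==0]=np.nan; return W
def proj(c,p):
    q=np.atleast_2d(p)@c['R'].T+c['t']; return np.c_[q[:,0]/q[:,2]*c['fx']+c['cx'],q[:,1]/q[:,2]*c['fy']+c['cy']]
def atz(c,uv,z):
    uv=np.atleast_2d(uv); r=np.c_[(uv[:,0]-c['cx'])/c['fx'],(uv[:,1]-c['cy'])/c['fy'],np.ones(len(uv))]@c['R']
    o=-c['R'].T@c['t']; return o+r*((z-o[2])/r[:,2])[:,None]
E
python3 - <<'E'
from h import *
o=status.get_obs(); print(o['t'],o['tool_pos'],o['eef_rot'],o['opening'])
for n in('top','side'):
    c=cam(n); cv2.imwrite(f'pics/{n}0.png',c['color']); W=cloud(c)
    print(n,'campos',-c['R'].T@c['t'],c['fx'])
    for q in('feeder','magazine','plunger','plunger_face','v_stop','blank_1','glue_stick','tweezers','petri_a','salt_vial','caliper','oyster_shell_1'):
        for s in optics.silhouettes(n,q)[:2]:
            m=s['mask']; w=W[m]; print(q,round(s['confidence'],2),s['box'],m.sum(),np.round(np.nanmedian(w,0),3),np.round(np.nanpercentile(w,2,0),3),np.round(np.nanpercentile(w,98,0),3))
E
```

```text
pics
0.0 [0.27008782 0.61838956 0.23053421] [-3.14038107e+00 -6.25458251e-05  2.72982763e+00] 0.08515617372388115
top campos [ 0.39775236 -0.11818187  1.00581665] 460.52346570136837
feeder 0.82 [258.4, 206.2, 121.9, 82.5] 8271 [ 0.512 -0.118  0.01 ] [ 0.431 -0.243  0.006] [0.603 0.001 0.058]
magazine 0.86 [259.1, 202.3, 122.7, 86.3] 8251 [ 0.512 -0.118  0.01 ] [ 0.431 -0.243  0.006] [0.603 0.    0.058]
magazine 0.54 [339.4, 246.5, 42.4, 30.1] 659 [ 0.475 -0.222  0.025] [ 0.452 -0.251  0.001] [ 0.507 -0.171  0.043]
plunger 0.69 [339.8, 245.5, 38.6, 29.3] 652 [ 0.475 -0.217  0.026] [ 0.452 -0.248  0.014] [ 0.509 -0.171  0.043]
plunger_face 0.87 [343.0, 247.3, 37.3, 25.0] 555 [ 0.474 -0.22   0.027] [ 0.454 -0.246  0.014] [ 0.507 -0.172  0.043]
v_stop 0.69 [294.6, 204.7, 30.7, 24.4] 358 [ 0.588 -0.099  0.02 ] [ 0.559 -0.129  0.009] [ 0.603 -0.074  0.033]
blank_1 0.47 [321.5, 251.3, 12.5, 19.8] 228 [ 0.478 -0.142  0.05 ] [ 0.463 -0.158  0.047] [ 0.495 -0.126  0.053]
glue_stick 0.55 [333.7, 220.1, 35.4, 9.6] 279 [ 0.552 -0.197  0.024] [ 0.543 -0.227  0.009] [ 0.565 -0.164  0.029]
petri_a 0
[... 1492 characters left out ...]
14] [ 0.556 -0.167  0.029]
tweezers 0.56 [288.1, 229.4, 74.4, 59.6] 3168 [ 0.48  -0.162  0.013] [ 0.425 -0.251  0.005] [0.596 0.007 0.061]
tweezers 0.51 [271.5, 262.9, 17.6, 21.4] 124 [ 0.383 -0.155  0.007] [ 0.375 -0.199  0.001] [ 0.392 -0.106  0.012]
petri_a 0.55 [359.0, 287.9, 6.2, 12.5] 46 [ 0.525 -0.286  0.009] [ 0.505 -0.337  0.003] [ 0.533 -0.274  0.028]
salt_vial 0.97 [344.4, 278.7, 18.5, 33.0] 410 [ 0.479 -0.35   0.033] [ 0.467 -0.357  0.007] [ 0.496 -0.333  0.057]
caliper 0.72 [251.9, 222.5, 48.5, 11.2] 167 [0.455 0.131 0.006] [0.401 0.053 0.002] [0.494 0.18  0.009]
oyster_shell_1 0.18 [288.4, 232.6, 77.1, 58.2] 3112 [ 0.479 -0.162  0.014] [ 0.426 -0.251  0.005] [0.596 0.005 0.061]
```

```bash
python3 - <<'E'
from h import *
c=cam('top'); W=cloud(c)
s=[x for x in optics.silhouettes('top','feeder') if x['box'][2]>100][0]
m=s['mask']; P=atz(c,np.argwhere(m)[:,::-1],0.010)
w=W[m]; k=(w[:,2]<0.016)&(w[:,2]>0.004)
r=cv2.minAreaRect((P[k,:2]*1000).astype(np.float32)); print(r)
# magazine top
k=(W[...,2]>0.053)&(W[...,2]<0.066)&(abs(W[...,0]-.478)<.05)&(abs(W[...,1]+.142)<.05)
print(cv2.minAreaRect((W[k][:,:2]*1000).astype(np.float32)), W[k].mean(0))
# best yaw & origin: 
(cx,cy),sz,a=r
np.savez('t0.npz',c=c['color'],W=W)
im=c['color'][190:310,240:440]; im=cv2.resize(im,None,fx=4,fy=4,interpolation=cv2.INTER_CUBIC)
box=proj(c,np.c_[cv2.boxPoints(r)/1000,[.01]*4]); 
cv2.polylines(im,[((box-[240,190]+.5)*4).astype(int)],True,(0,0,255),1)
cv2.imwrite('pics/topc.png',im)
E
```

```text
((518.1844482421875, -120.12651062011719), (250.59414672851562, 174.83782958984375), 83.90924835205078)
((478.2376708984375, -141.71243286132812), (49.725982666015625, 51.46745300292969), 83.14845275878906) [ 0.47794083 -0.1418683   0.05946219]
```

View pics/topc.png

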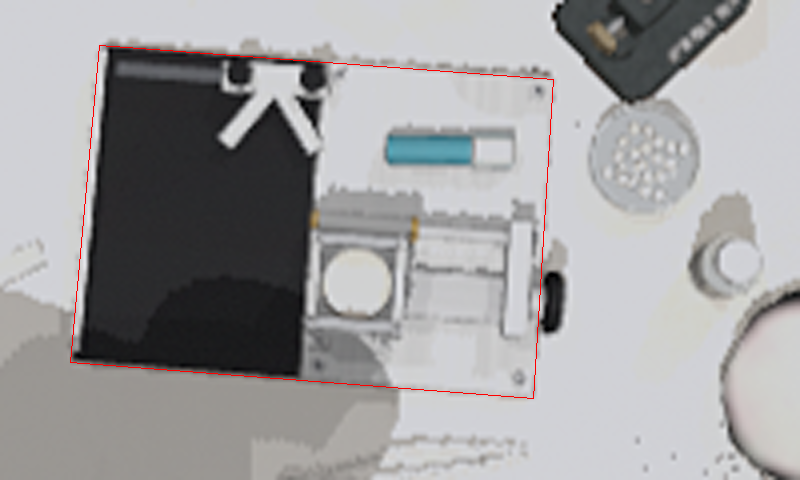

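The top view shows the magazine at crop (357,283), the knob at (552,302) and the V stop's jaw tips near (228,143) and (312,147). The plate and magazine fits agree: origin (0.478,-0.141), yaw -6.1°.

Call:
send_rows([
  [[0.2,-1,0],-1],
  [[0.2,-1,0],-1],
  [[0.2,-1,0],-1],
  [[0.2,-1,0],-1],
  [[0.2,-1,0],-1],
  [[0.2,-1,0],-1],
  [[0.2,-1,0],-1],
  [[0.2,-1,0],-1],
  [[0.2,-1,0],-1],
  [[0.2,-1,0],-1],
  [[0.2,-1,0],-1],
  [[0.2,-1,0],-1],
], claw=0)

```text
t: 2.9
tool_pos: [0.3901, 0.0169, 0.2316]
eef_rot: [3.141, 0.0, 1.68]
wrist_force: [0.5, 0.1, -1.3]
opening: 0.0
finger_force: 0.0
```

Call:
send_rows([
  [[0.2,-1,0],-1],
  [[0.2,-1,0],-1],
  [[0.2,-1,0],-0.5],
  [[0.2,-1,0],0],
  [[0.2,-1,0],0],
  [[0.2,-1,0],0],
])

```text
t: 3.65
tool_pos: [0.4502, -0.2833, 0.2315]
eef_rot: [3.141, 0.0, 1.464]
wrist_force: [-0.3, 0.6, 0.5]
opening: 0.0002
finger_force: 0.0
```

```bash
python3 - <<'E'
from h import *
o=status.get_obs(); print(o['t'],o['tool_pos'],o['eef_rot'],o['opening'],o['wrist_force'],o['qpos'])
c=cam('wrist'); cv2.imwrite('pics/w0.png',c['color']); W=cloud(c); print('cam',-c['R'].T@c['t'])
for q in('plunger_face','plunger','feeder','v_stop'):
    for s in optics.silhouettes('wrist',q)[:2]:
        m=s['mask']; w=W[m]; print(q,round(s['confidence'],2),s['box'],m.sum(),np.round(np.nanmedian(w,0),3),np.round(np.nanpercentile(w,2,0),3),np.round(np.nanpercentile(w,98,0),3))
# v stop in feeder frame from top
c=cam('top'); W=cloud(c); y=-0.1063; ax=np.array([np.cos(y),np.sin(y)]); ay=np.array([-np.sin(y),np.cos(y)]); O=np.array([.4782,-.1414])
d=W[...,:2]-O; fx=d@ax; fy=d@ay
k=(fx>.06)&(fx<.125)&(fy>.026)&(fy<.144)&(W[...,2]>.0165)&(W[...,2]<.04)
for a in np.arange(.06,.125,.005):
    r=k&(fx>=a)&(fx<a+.005)
    if r.sum(): print(round(a,3),r.sum(),np.round(np.sort(fy[r])[[0,r.sum()//2,-1]],3),round(np.nanmean(W[...,2][r]),3))
im=c['color'].copy(); 
tip=np.array([[228,143],[312,147],[248,90],[300,90]])/4+[240,190]-.375
P=atz(c,tip,.02); print(np.c_[(P[:,:2]-O)@ax,(P[:,:2]-O)@ay])
E
```

```text
3.65 [ 0.45019539 -0.28328302  0.23145231] [3.14115846e+00 1.55253287e-04 1.46409849e+00] 0.00018257023892454083 [-0.28133125  0.6435263   0.51282959] [-6.09644812e-01 -1.98935810e-01  1.74668138e+00  7.32747597e-05
  1.59339182e+00 -5.02945337e-01]
cam [ 0.45872093 -0.20237961  0.37393333]
plunger_face 0.81 [312.8, 50.4, 79.5, 115.9] 5041 [ 0.476 -0.215  0.027] [ 0.453 -0.248  0.016] [ 0.51  -0.169  0.042]
plunger 0.87 [313.8, 52.4, 79.1, 114.4] 5009 [ 0.476 -0.215  0.027] [ 0.453 -0.248  0.016] [ 0.51  -0.169  0.042]
feeder 0.93 [276.7, 0.0, 227.1, 165.6] 29030 [ 0.506 -0.189  0.01 ] [ 0.428 -0.247  0.008] [ 0.596 -0.137  0.06 ]
feeder 0.42 [348.4, 232.9, 40.2, 50.5] 1500 [ 0.484 -0.332  0.039] [ 0.47  -0.349  0.003] [ 0.499 -0.324  0.055]
0.07 6 [0.026 0.03  0.074] 0.02
0.075 21 [0.026 0.07  0.078] 0.02
0.08 23 [0.027 0.038 0.073] 0.019
0.085 25 [0.029 0.042 0.071] 0.02
0.09 21 [0.036 0.058 0.069] 0.021
0.095 26 [0.036 0.048 0.065] 0.02
0.1 42 [0.026 0.054 0.078] 0.022
0.105 61 [0.026 0.052 0.079] 0.025
0.11 52 [0.027 0.053 0.079] 0.025
0.115 40 [0.027 0.056 0.08 ] 0.024
0.12 1 [0.142 0.142 0.142] 0.017
[[0.07443328 0.0746719 ]
 [0.07571721 0.02909646]
 [0.10435823 0.06622983]
 [0.10650312 0.03802064]]
```

View pics/w0.png

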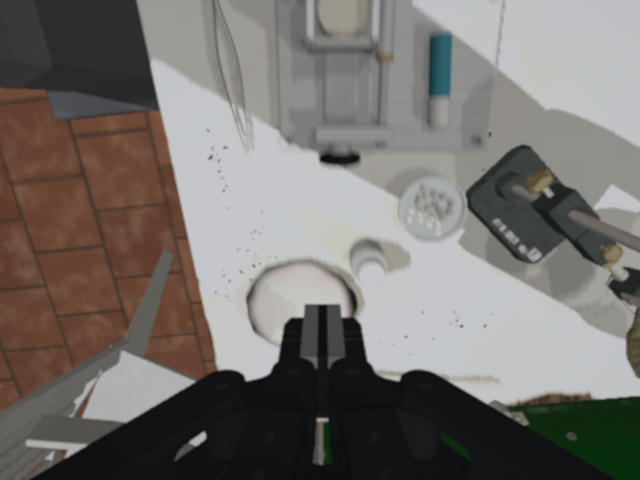

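Wrist view: the knob is at (340,157), with the closed fingers at (322,310) clear of the vial and dish. The V stop centre is at feeder y ≈ 52 mm. Next: lower, then press.

Call:
send_rows([
  [[0.05,0,-0.85],0],
  [[0.05,0,-0.85],0],
  [[0.05,0,-0.85],0],
  [[0.05,0,-0.85],0],
  [[0.06,0.03,-0.85],0],
  [[0,0,0],0],
])

```text
t: 4.7
tool_pos: [0.462, -0.278, 0.0166]
eef_rot: [-3.138, -0.002, 1.466]
wrist_force: [-0.1, 0.2, 0.4]
opening: 0.0004
finger_force: 0.0
```

Call:
send_rows([
  [[0.02,0.2,0],0],
  [[0.02,0.2,0],0],
  [[0.01,0.1,0],0],
  [[0.01,0.1,0],0],
  [[0.01,0.1,0],0],
  [[0.01,0.1,0],0],
  [[0.01,0.1,0],0],
  [[0.01,0.1,0],0],
  [[0,0,0],0],
])

```text
t: 5.82
tool_pos: [0.4683, -0.2298, 0.0189]
eef_rot: [3.141, 0.0, 1.465]
wrist_force: [0.3, -5.4, 1.1]
opening: 0.0005
finger_force: 2.5
```

Call:
send_rows([
  [[0.01,0.1,0],0],
  [[0.01,0.1,0],0],
  [[0.01,0.1,0],0],
  [[0.005,0.06,0],0],
  [[0,0,0],0],
])

```text
t: 6.45
tool_pos: [0.4701, -0.2121, 0.0189]
eef_rot: [3.141, 0.001, 1.464]
wrist_force: [1.5, -6.9, 0.2]
opening: -0.0001
finger_force: 3.2
```

Call:
send_rows([
  [[0.003,0.03,0],0],
  [[0.003,0.03,0],0],
  [[0,0,0],0],
])

```text
t: 6.82
tool_pos: [0.4703, -0.2098, 0.0189]
eef_rot: [3.141, 0.002, 1.464]
wrist_force: [0.5, -11.9, -0.6]
opening: 0.0001
finger_force: 5.8
```

Call:
send_rows([
  [[0.002,0.03,0],0],
  [[0,0,0],0],
])

```text
t: 7.08
tool_pos: [0.4704, -0.2096, 0.019]
eef_rot: [3.141, 0.004, 1.464]
wrist_force: [1.1, -24.1, -2.7]
opening: -0.0001
finger_force: 12.3
```

Call:
send_rows([
  [[-0.01,-0.1,0],0],
  [[-0.02,-0.2,0],0],
  [[-0.02,-0.2,0],0],
  [[-0.02,-0.2,0],0],
  [[-0.02,-0.2,0],0],
  [[-0.02,-0.2,0],0],
  [[-0.02,-0.2,0],0],
  [[-0.02,-0.2,0],0],
  [[0,0,0],0],
])

```text
t: 8.2
tool_pos: [0.4627, -0.2829, 0.0187]
eef_rot: [-3.141, -0.0, 1.464]
wrist_force: [0.3, -0.3, 0.3]
opening: 0.0003
finger_force: 0.0
```

Call:
send_rows([
  [[0,0,0.8],0],
  [[0,0,0.8],0],
  [[0,0,0.8],0],
  [[0,0,0],0],
])

```text
t: 8.7
tool_pos: [0.464, -0.2828, 0.1422]
eef_rot: [3.137, 0.002, 1.465]
wrist_force: [0.4, -1.0, -0.4]
opening: 0.0001
finger_force: 0.0
```

```bash
cat >> h.py <<'E'
Y=-0.1063; ax=np.array([np.cos(Y),np.sin(Y)]); ay=np.array([-np.sin(Y),np.cos(Y)]); O=np.array([.4782,-.1414])
def F(p): p=np.atleast_2d(p)[:,:2]-O; return np.c_[p@ax,p@ay]
def Wd(f): f=np.atleast_2d(f); return O+f[:,:1]*ax+f[:,1:2]*ay
def look(c,n):
    W=cloud(c)
    for q in('blank_1','plunger_face','v_stop'):
        for s in optics.silhouettes(n,q)[:3]:
            m=s['mask']; w=W[m]; print(n,q,round(s['confidence'],2),s['box'],m.sum(),np.round(np.nanmedian(w,0),3),'F med',np.round(np.nanmedian(F(w),0),3),'F ext',np.round(np.nanpercentile(F(w),[1,99],0),3).tolist())
            if q=='blank_1':
                P=atz(c,np.argwhere(m)[:,::-1],np.nanmedian(w[:,2])); r=cv2.minEnclosingCircle((F(P)*1000).astype(np.float32)); print('   circ',r)
E
python3 - <<'E'
from h import *
o=status.get_obs(); print(o['t'],o['tool_pos'],o['wrist_force'])
c=cam('top'); look(c,'top'); im=c['color'][190:310,240:440]; a=cv2.resize(im,None,fx=4,fy=4,interpolation=cv2.INTER_CUBIC)
cv2.imwrite('pics/top2.png',a)
E
```

```text
8.7 [ 0.46395284 -0.28284697  0.14215772] [ 0.37096034 -0.95530427 -0.44660147]
top blank_1 0.73 [337.7, 222.1, 32.9, 8.1] 252 [ 0.551 -0.195  0.025] F med [ 0.078 -0.045] F ext [[0.07, -0.079], [0.088, -0.013]]
   circ ((77.17573547363281, -46.12946319580078), 34.02881622314453)
top blank_1 0.71 [319.4, 251.5, 16.7, 21.1] 233 [ 0.479 -0.14   0.04 ] F med [-0.     0.001] F ext [[-0.019, -0.015], [0.017, 0.018]]
   circ ((-0.3711194694042206, 1.4135537147521973), 18.516876220703125)
top blank_1 0.47 [293.2, 251.2, 21.3, 17.4] 245 [ 0.484 -0.092  0.019] F med [0.    0.049] F ext [[-0.016, 0.031], [0.019, 0.068]]
   circ ((0.019715482369065285, 49.33526611328125), 18.972484588623047)
top plunger_face 0.72 [341.1, 246.1, 31.7, 22.9] 501 [ 0.479 -0.206  0.02 ] F med [ 0.007 -0.064] F ext [[-0.012, -0.092], [0.04, -0.027]]
top v_stop 0.92 [294.9, 207.5, 29.8, 24.7] 351 [ 0.588 -0.103  0.02 ] F med [0.105 0.05 ] F ext [[0.074, 0.023], [0.119, 0.079]]
```

View pics/top2.png

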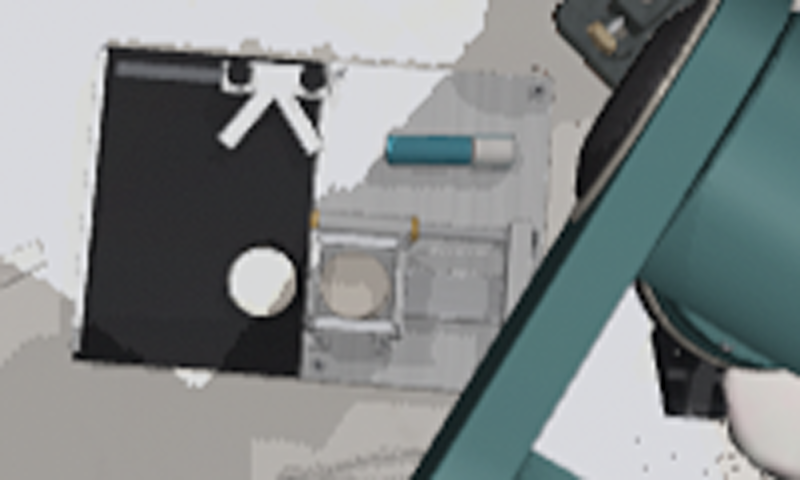

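The picture shows the fed blank lying at crop (263,281), i.e. feeder (0,49) mm. The stack has dropped by 10 mm, and the stop is clear. Now over to a point behind the blank.

Call:
send_rows([
  [[-0.03,0.22,0],1],
  [[-0.03,0.22,0],1],
  [[-0.03,0.22,0],1],
  [[-0.03,0.22,0],1],
  [[-0.03,0.22,0],1],
  [[-0.03,0.22,0],1],
  [[-0.03,0.22,0],1],
  [[-0.03,0.22,0],1],
  [[-0.03,0.22,0],1],
  [[-0.03,0.22,0],1],
  [[-0.03,0.22,0],1],
  [[-0.03,0.22,0],1],
], claw=16)

```text
t: 10.4
tool_pos: [0.4443, -0.1499, 0.1375]
eef_rot: [-3.141, -0.002, 2.514]
wrist_force: [-1.6, 1.0, -0.1]
opening: 0.014
finger_force: 0.0
```

Call:
send_rows([
  [[-0.03,0.22,0],1],
  [[-0.03,0.22,0],1],
  [[-0.03,0.22,0],1],
  [[-0.03,0.22,0],1],
  [[-0.03,0.22,0],1],
  [[-0.03,0.22,0],1],
  [[0,0,0],0],
])

```text
t: 11.28
tool_pos: [0.4355, -0.0839, 0.1378]
eef_rot: [3.141, -0.001, 3.036]
wrist_force: [0.2, 0.3, 0.5]
opening: 0.0135
finger_force: 0.0
```

```bash
python3 - <<'E'
from h import *
o=status.get_obs(); print(o['t'],o['tool_pos'],o['eef_rot'],o['opening'],'F tcp',F(o['tool_pos']),o['qpos'])
c=cam('wrist'); look(c,'wrist'); cv2.imwrite('pics/w1.png',c['color']); W=cloud(c)
f=F(W.reshape(-1,3))-F(o['tool_pos']); h=W[...,2].ravel()-o['tool_pos'][2]
for a in np.arange(0,.12,.01):
    r=(h>=a)&(h<a+.01)&(abs(f).max(1)<.09)
    if r.sum()>5: print(round(a,2),r.sum(),np.round(np.percentile(f[r],[1,99],0)*1000).tolist())
E
```

```text
11.275 [ 0.43545726 -0.08393201  0.13781686] [ 3.14133603e+00 -1.46253402e-03  3.03566292e+00] 0.01354197929086031 F tcp [[-0.04859883  0.0526086 ]] [-2.47972801e-01 -3.71671807e-01  2.03504658e+00  4.71898476e-05
  1.47970202e+00 -1.71284354e+00]
wrist blank_1 0.81 [290.5, 272.3, 57.5, 52.6] 2030 [ 0.481 -0.091  0.02 ] F med [-0.003  0.051] F ext [[-0.017, 0.033], [0.021, 0.066]]
   circ ((-1.0057436227798462, 49.932804107666016), 19.907785415649414)
wrist blank_1 0.63 [215.5, 301.8, 51.2, 38.8] 1645 [ 0.481 -0.141  0.04 ] F med [0.003 0.001] F ext [[-0.009, -0.015], [0.018, 0.016]]
   circ ((1.5162773132324219, 1.548306941986084), 17.60924530029297)
wrist plunger_face 0.85 [66.8, 272.8, 128.2, 93.8] 6779 [ 0.472 -0.221  0.027] F med [ 0.002 -0.079] F ext [[-0.019, -0.106], [0.039, -0.038]]
wrist v_stop 0.66 [294.9, 396.5, 56.4, 54.8] 2199 [ 0.589 -0.099  0.02 ] F med [0.105 0.054] F ext [[0.082, 0.031], [0.12, 0.075]]
0.0 583 [[-11.0, -19.0], [10.0, 19.0]]
0.01 1273 [[-12.0, -20.0], [9.0, 20.0]]
0.02 1539 [[-11.0, -20.0], [9.0, 20.0]]
0.03 1911 [[-12.0, -19.0], [11.0, 20.0]]
0.04 4044 [[-14.0, -37.0], [8.0, 37.0]]
0.05 12907 [[-13.0, -43.0], [11.0, 43.0]]
0.06 8306 [[-18.0, -49.0], [8.0, 49.0]]
0.07 13855 [[-18.0, -55.0], [-4.0, 55.0]]
0.08 2879 [[-18.0, -51.0], [-12.0, 52.0]]
```

View pics/w1.png

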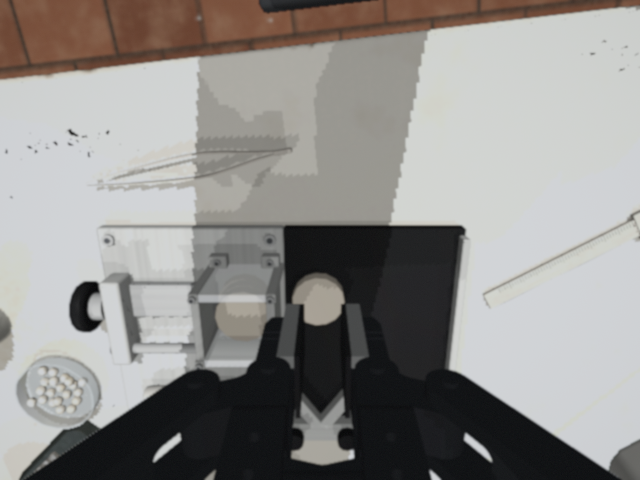

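Picture: blank at (318,300), between the magazine window (240,310) and the plate's lip. The depth profile shows the gripper's knuckles reaching ±37 mm at 40 mm above the tips. With this orientation they would strike the magazine, so I turn back 90° and push with the closed fingers' 22 mm back.

Call:
send_rows([
  [[0,0,0],-1],
  [[0,0,0],-1],
  [[0,0,0],-1],
  [[0,0,0],-1],
  [[0,0,0],-1],
  [[0,0,0],-1],
  [[0,0,0],-1],
  [[0,0,0],-1],
  [[0,0,0],-1],
  [[0,0,0],-1],
  [[0,0,0],-1],
  [[0,0,0],-1],
], claw=0)

```text
t: 12.98
tool_pos: [0.4358, -0.0848, 0.1386]
eef_rot: [-3.141, -0.0, 1.984]
wrist_force: [-0.4, -0.6, -0.4]
opening: -0.0
finger_force: 0.0
```

Call:
send_rows([
  [[0,0,-0.2],-1],
  [[0,0,-0.3],-1],
  [[0,0,-0.3],-1],
  [[0,0,-0.3],-1],
  [[0,0,-0.3],-1],
  [[0,0,-0.3],-1],
  [[0,0,-0.3],0],
  [[0,0,-0.3],0],
  [[0,0,0],0],
])

```text
t: 14.1
tool_pos: [0.4352, -0.0843, 0.0226]
eef_rot: [-3.14, -0.0, 1.465]
wrist_force: [0.1, -0.2, 0.5]
opening: -0.0
finger_force: 0.0
```

Call:
send_rows([
  [[0,-0.02,-0.16],0],
  [[0.2,-0.02,0],0],
  [[0.1,-0.01,0],0],
  [[0.1,-0.01,0],0],
  [[0.1,-0.01,0],0],
  [[0.1,-0.01,0],0],
  [[0.1,-0.01,0],0],
  [[0.1,-0.01,0],0],
  [[0.1,-0.01,0],0],
  [[0.1,-0.01,0],0],
  [[0.1,-0.01,0],0],
  [[0,0,0],0],
])

```text
t: 15.6
tool_pos: [0.4911, -0.0909, 0.0158]
eef_rot: [-3.141, -0.0, 1.465]
wrist_force: [-0.2, -0.0, 0.4]
opening: 0.0002
finger_force: 0.0
```

```bash
python3 - <<'E'
from h import *
o=status.get_obs(); print(o['t'],o['tool_pos'],'F tcp',F(o['tool_pos']),o['wrist_force'])
for n in('wrist','top'): c=cam(n); look(c,n)
c=cam('wrist'); cv2.imwrite('pics/w2.png',c['color'])
E
```

```text
15.6 [ 0.49110836 -0.09093736  0.01576432] F tcp [[0.00748142 0.05154738]] [-0.19142521 -0.03667521  0.3805807 ]
wrist blank_1 0.79 [341.6, 281.6, 97.7, 91.6] 6115 [ 0.518 -0.091  0.02 ] F med [0.034 0.054] F ext [[0.017, 0.034], [0.05, 0.068]]
   circ ((32.20512390136719, 52.004859924316406), 19.84672737121582)
wrist v_stop 0.7 [481.7, 251.5, 154.2, 159.7] 14659 [ 0.587 -0.102  0.02 ] F med [0.104 0.051] F ext [[0.073, 0.025], [0.119, 0.08]]
top plunger_face 0.85 [345.5, 246.3, 34.8, 27.4] 607 [ 0.474 -0.221  0.027] F med [ 0.004 -0.079] F ext [[-0.019, -0.108], [0.04, -0.036]]
top v_stop 0.62 [296.8, 205.6, 25.7, 8.6] 89 [ 0.597 -0.112  0.027] F med [0.114 0.042] F ext [[0.099, 0.023], [0.119, 0.073]]
```

View pics/w2.png

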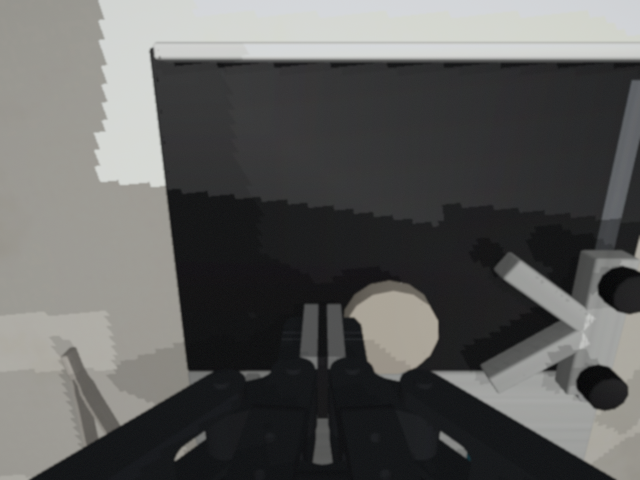

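The blank (391,329) is ahead of the fingers, on the V's axis (tips at (510,265) and (490,375)). I keep pushing.

Call:
send_rows([
  [[0.1,-0.01,0],0],
  [[0.1,-0.01,0],0],
  [[0.1,-0.01,0],0],
  [[0.1,-0.01,0],0],
  [[0.1,-0.01,0],0],
  [[0.1,-0.01,0],0],
  [[0.04,0,0],0],
  [[0,0,0],0],
])

```text
t: 17.05
tool_pos: [0.5229, -0.0939, 0.0158]
eef_rot: [-3.141, -0.0, 1.464]
wrist_force: [-0.8, -0.1, 0.3]
opening: -0.0001
finger_force: 0.0
```

Call:
send_rows([
  [[0.03,0,0],0],
  [[0.03,0,0],0],
  [[0,0,0],0],
])

```text
t: 17.42
tool_pos: [0.5259, -0.0939, 0.0158]
eef_rot: [3.142, -0.0, 1.464]
wrist_force: [-0.2, 0.1, 0.8]
opening: -0.0002
finger_force: 0.0
```

Call:
send_rows([
  [[0.03,0,0],0],
  [[0,0,0],0],
])

```text
t: 17.68
tool_pos: [0.5274, -0.0939, 0.0158]
eef_rot: [3.142, 0.0, 1.464]
wrist_force: [0.8, -0.3, 0.2]
opening: -0.0
finger_force: 0.0
```

Call:
send_rows([
  [[0.02,0,0],0],
  [[0,0,0],0],
])

```text
t: 17.92
tool_pos: [0.5284, -0.0939, 0.0158]
eef_rot: [3.142, -0.0, 1.464]
wrist_force: [-0.9, 0.5, 0.4]
opening: 0.0002
finger_force: 0.0
```

```bash
python3 - <<'E'
from h import *
o=status.get_obs(); print(o['t'],o['tool_pos'],'F tcp',F(o['tool_pos']),o['wrist_force'])
c=cam('wrist'); look(c,'wrist')
cv2.imwrite('pics/w3.png',c['color'])
E
```

```text
17.925 [ 0.52839486 -0.09394499  0.01581142] F tcp [[0.04487656 0.05251282]] [-0.90038334  0.51200234  0.38612288]
wrist blank_1 0.74 [342.5, 281.7, 92.5, 92.8] 5811 [ 0.555 -0.095  0.02 ] F med [0.071 0.055] F ext [[0.054, 0.034], [0.086, 0.068]]
   circ ((68.33489227294922, 52.502845764160156), 19.740535736083984)
wrist v_stop 0.73 [394.9, 255.0, 144.9, 158.2] 12391 [ 0.589 -0.095  0.02 ] F med [0.105 0.058] F ext [[0.074, 0.026], [0.119, 0.08]]
```

View pics/w3.png

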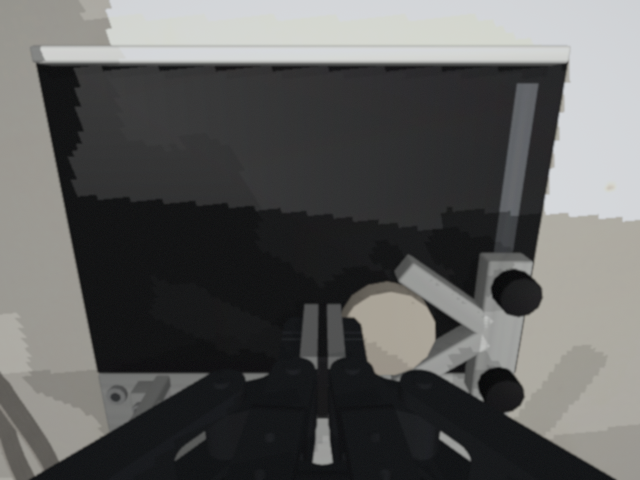

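The blank (389,330) is between the jaws and nearly seated: it is near the lower jaw, with a small gap to the upper one. I continue in 1 mm steps.

Call:
send_rows([
  [[0.02,0,0],0],
  [[0,0,0],0],
])

```text
t: 18.38
tool_pos: [0.5294, -0.0939, 0.0158]
eef_rot: [3.142, 0.0, 1.464]
wrist_force: [-0.0, 0.1, 0.5]
opening: -0.0001
finger_force: 0.0
```

Call:
send_rows([
  [[0.02,0,0],0],
  [[0,0,0],0],
])

```text
t: 18.62
tool_pos: [0.53, -0.0939, 0.0156]
eef_rot: [-3.141, -0.0, 1.464]
wrist_force: [-4.8, -0.2, 0.9]
opening: 0.0004
finger_force: 2.2
```

Call:
send_rows([
  [[0.02,-0.005,0],0],
  [[0,0,0],0],
])

```text
t: 18.88
tool_pos: [0.5304, -0.094, 0.0154]
eef_rot: [-3.139, -0.0, 1.464]
wrist_force: [-10.3, 0.7, 2.5]
opening: 0.0001
finger_force: 4.9
```

The force rises to 10 N along the stop's axis, so it is seated on both jaws. I draw back and lift.

Call:
send_rows([
  [[-0.05,0.005,0],0],
  [[-0.1,0.01,0],0],
  [[-0.2,0.02,0],0],
  [[-0.3,0.03,0],0],
  [[-0.3,0.03,0],0],
  [[-0.3,0.03,0.1],0],
  [[-0.2,0,0.5],0],
  [[0,0,0.8],0],
  [[0,0,0.8],0],
  [[0,0,0.8],0],
  [[0,0,0],0],
])

```text
t: 20.25
tool_pos: [0.4592, -0.0881, 0.1689]
eef_rot: [3.136, 0.001, 1.464]
wrist_force: [0.7, 0.2, -1.2]
opening: -0.0002
finger_force: 0.0
```

```bash
python3 - <<'E'
from h import *
o=status.get_obs(); print(o['t'],o['tool_pos'],'F tcp',F(o['tool_pos']),o['wrist_force'])
c=cam('wrist'); look(c,'wrist'); u=proj(c,[*Wd([90,50] and [.085,.05])[0],.02])[0]; print(u)
x,y=np.clip((u-[100,75]).astype(int),0,[440,330]); cv2.imwrite('pics/w4.png',cv2.resize(c['color'][y:y+150,x:x+200],None,fx=4,fy=4,interpolation=cv2.INTER_CUBIC))
c=cam('top'); look(c,'top'); cv2.imwrite('pics/top3.png',cv2.resize(c['color'][190:310,240:440],None,fx=4,fy=4))
E
```

```text
20.25 [ 0.45922358 -0.08810823  0.16892998] F tcp [[-0.02452356  0.05097757]] [ 0.71008129  0.2128051  -1.15698918]
wrist blank_1 0.89 [426.7, 194.7, 51.8, 51.2] 1947 [ 0.553 -0.097  0.02 ] F med [0.07  0.052] F ext [[0.054, 0.034], [0.087, 0.069]]
   circ ((69.62633514404297, 52.309017181396484), 19.108169555664062)
wrist blank_1 0.85 [333.9, 279.1, 49.2, 38.1] 1438 [ 0.48  -0.142  0.04 ] F med [ 0.002 -0.   ] F ext [[-0.015, -0.015], [0.019, 0.011]]
   circ ((0.8451157212257385, 2.0440783500671387), 18.67243194580078)
wrist plunger_face 0.69 [442.7, 432.7, 24.1, 26.2] 222 [ 0.557 -0.318  0.006] F med [ 0.097 -0.167] F ext [[0.082, -0.176], [0.107, -0.151]]
wrist plunger_face 0.68 [364.3, 329.0, 34.6, 52.6] 551 [ 0.505 -0.207  0.027] F med [ 0.034 -0.063] F ext [[0.011, -0.08], [0.041, -0.028]]
wrist plunger_face 0.59 [427.2, 194.5, 50.5, 47.0] 1976 [ 0.553 -0.096  0.02 ] F med [0.07  0.053] F ext [[0.054, 0.036], [0.087, 0.069]]
[472.7425186  221.39843739]
top plunger_face 0.64 [359.2, 248.7, 19.8, 26.4] 409 [ 0.472 -0.227  0.032] F med [ 0.003 -0.085] F ext [[-0.019, -0.108], [0.038, -0.064]]
top v_stop 0.63 [297.2, 204.6, 24.8, 11.8] 180 [ 0.594 -0.105  0.022] F med [0.111 0.047] F ext [[0.021, 0.022], [0.12, 0.079]]
```

View pics/w4.png

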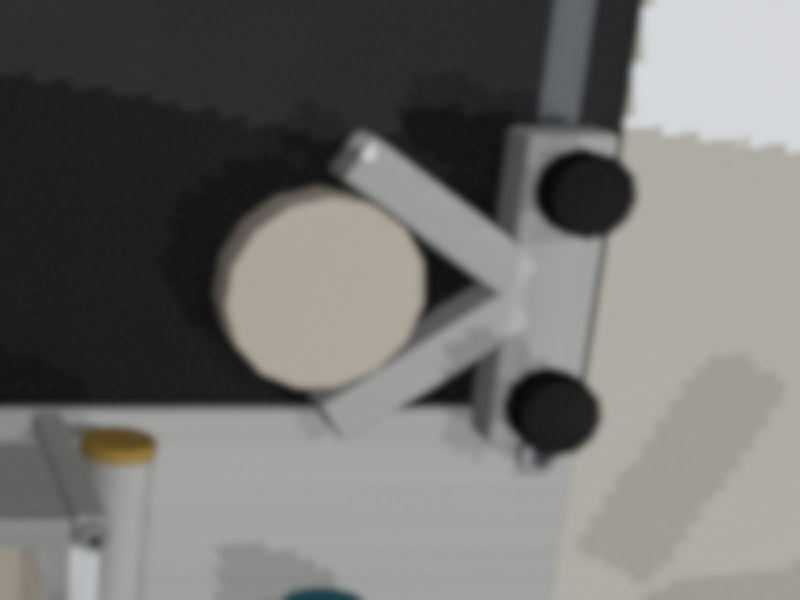

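The crop shows the blank (325,287) flat and against both jaws, at (400,215) and (380,365). It measures feeder (69.6,52.3) mm against a seat at (70,~52). The plunger is back out at -108 mm, and the hand is clear.

```bash
python3 -c "
from station import workorder
print(workorder.finish_job())"
```

```text
the job is handed in; nothing more can be done
None
```

The job is handed in: one blank was fed with a single full stroke and is seated against both jaws of the V stop, the plunger is back out, the stack has dropped one place, and the hand is clear (about 20 s on the robot's clock).

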